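# Index the straw warmer to its third well and hold it

## Robot

A 6-joint arm with a two-finger parallel gripper is mounted at the origin on the work surface. World frame = base frame: x ahead of the robot, y to its left, z up, the work surface at z = 0. Lengths are in m, angles in rad, forces in N, time in s.
With the tool pointing down it reaches from about 0.275 to 0.775 m from the base axis. Payload 14.6 kg.
Tool frame: the origin (TCP) lies on the front face of the gripper's body, between the roots of the fingers; the fingertips stand 73 mm ahead of it and the grasp point (between the pads) lies 54 mm ahead of it; z points along the fingers, y is the direction in which the jaws open and shut (so a half turn about z gives the same grasp; the last joint's range is limited). The gripper opens to 85 mm and grips with 20 to 120 N. Pads are 22 mm wide; open, the fingers measure 114 mm over their backs; the gripper's body (76 mm by 85 mm) begins 54 mm behind the grasp point. The pads swing forward as they close: fully open they stand 13 mm farther back than shut.
Start: joints at [1.089, 0.263, -0.048, 1.259, 0, 1.415], TCP at [0.169, 0.497, 0.304] pointing down, gripper open.
Joint ranges: [-2.65, 2.65], [-0.89, 1.7], [-1.18, 1.37], [-2.13, 2.11], [-1.35, 1.29], [-3.14, 3.14]. Speed limits (rad/s): [1.89, 1.89, 2.57, 2.79, 3.14, 3.14].

## Interface

Orientations are given as a rotation vector (axis times angle).
In Python, from cell import manip gives the robot as it stands. The module is installed in compiled form; this text tells all that it offers.
- The arm moves only by the tool send_rows, never from a script. Its argument "commands" is a list of rows, each a list of 7 numbers: the turn, a rotation vector about the tool's x, y, z in rad, then the shift along the tool's x, y, z in m, then the gripper command: -1 is fully open, 1 is shut, values between are in proportion. A call has 1 to 10 rows; each row shifts and turns the pose as measured when the row begins, along the tool's axes as they then stand; what a row does not reach is not made up. A row lasts 1/12 s, in which the tool goes at most 41.7 mm and 7.16 degrees, less where a joint would pass 70% of its speed; a pose out of reach is approached as far as the arm can. A call is refused whole if a number of a shift passes 0.0417 or a number of a turn 0.125, either way. A call with a gripper value outside its range is refused whole. The fingers move at their own pace and stop on an object; the grip force is fixed at half the most. Time passes only in rows, so rows that do not move let the fingers close. It gives the time, the measured TCP pose, the force and the opening at its end, in the units of the state.
- manip.observe(): the state, without advancing time (a new reading comes with each control period).
- manip.read_camera(name): name is "scene" or "side" or "wrist"; returns a dict with "pixels" (420x560x3 uint8, red, green, blue), "range_z" (420x560 float32, m along the optical axis (not along the pixel's ray), 0 where there is no reading), "mtx" (3x3 intrinsics, pixels), "R" (3x3) and "t" (3): a world point X has camera coordinates R X + t. Camera axes: x right, y down, z forward; pixel columns grow to the right and rows downward; lengths in m; the calibration is good to about 2 mm. The wrist camera is an equidistant fisheye: a pixel r from the principal point sees the ray r / f radians off the axis. A picture is of the moment at which its call begins.
- manip.hand_in(): hands the job in, once; it reports no verdict.
The state is a dict: "time": time; "q": joint angles; "qd": joint speeds; "effort": joint torques, N m; "ee_pos": TCP position; "orientation": TCP orientation; "ft_force": force on the tool from outside, world axes, zero at the start; "ft_torque": the same for the moment, N m; "width": finger opening in m.
Only numpy, scipy, OpenCV 4.12 (cv2) and the standard library are available. Lean on these libraries where they do the work, as an engineer would, in place of code of your own. Each camera call takes 0.05 s, during which the arm holds its last target.

## Task

Pull the drawer of the straw warmer fully open. Then turn the knob of its round cover clockwise, counting the clicks by feel, to the third stop from its closed end position (the last user may have left it a click or two open already), and do not run on past it, as that cools the next well. Keep hold of the knob there and finish while still holding it, with the drawer open and the other things on the bench left where they are.

Things in the scene. Friction and masses are not known exactly. Their poses are not given: they have to be found in the camera images.
- warmer: white sheet-metal bench warmer, 280 deep x 320 wide x 132 mm high, fixed; drawer in its front, which faces its -x; control panel beside the drawer at -y. Origin: under the middle of its front edge, on the bench, z up; body from x = 0 to 280 mm, dishes stacked on its rear top to 180 mm. The drawer slides along -x, its middle line at y = +45 mm. Drawer front: 222 mm wide, 12 mm thick, 18 to 124 mm above the bench, outer face at x = -12 mm when closed.
- drawer (a joint): travel of the drawer out of the warmer, m: 0 closed, 0.165 fully open at its stop. It may start up to 0.02 ajar. It slides stiffly (about 3 to 5 N) and stays where it is left.
- handle (a point): straight level steel bar handle on the drawer front, 102 mm above the bench: round bar 10 mm thick, 120 mm long, on 9 mm posts at y = -55 and +55 mm; 37 mm clear between bar and drawer front. Origin at the middle of the bar, y axis along it, +x towards the drawer front (the drawer opens along its -x). Moves with the drawer.
- knob: black bar knob on the round cover in the drawer, in reach only when the drawer is out: upright bar 52 long (x), 14 thick (y), top 36 mm above the cover, on a skirt 38 mm across, 3 mm high. Origin on the turning axis at the cover's top face, 86.5 mm above the bench, z up; 97 mm behind the outer face of the drawer front, mid-width. Its -x end bears a white line and points at the cover's window.
- knob_grip (a point): point on the knob's turning axis 24 mm above the cover (110.5 mm above the bench), halfway up the bar: hold the knob here, across its 14 mm thickness. Cover (148 mm across) and deck are flat around it; only the drawer front rises beside it, to 124 mm above the bench.
- cover (a joint): turn of cover and knob, rad, growing clockwise from above: 0 = closed end stop (white line square to the drawer front); a click stop every 0.3927 (22.5 deg): 1st 0.393, 2nd 0.785, 3rd 1.178, ... 7th 2.749, the far end. Ticks on the deck mark them (closed: thicker). A sprung ball takes 0.11 N m to leave a stop, nothing halfway, then pulls into the next. Starts at stop 0, 1 or 2, rarely between.
- straw_rack: white plastic block, 100 x 45 x 45 mm, with a dozen thin upright straws to 133 mm high; origin at the centre of its underside; a bystander at the left
- medium_bottle: amber bottle, 54 mm across, 105 mm high; origin at the centre of its underside; a bystander at the right
- dish: closed clear culture dish, 62 mm across, 15 mm high, on the bench in front of the warmer's control panel; origin at the centre of its underside; a bystander
- timer: white flat bench timer, 64 x 64 x 18 mm, lying left of the drawer's path; origin at the centre of its underside; a bystander
- forceps: steel forceps, 125 mm long, lying right of the drawer's path; origin at the middle of their underside; a bystander
- syringe: small 1 ml syringe, 120 mm long, lying between the robot and the warmer; origin under its middle; a bystander
- pipettor: white hand pipettor, 260 mm long, lying between the robot and the warmer, to the left; origin under its middle; a bystander

How it is judged:
On the way, in this order (a step that is already met when the one before it is completed fails the run):
1. the drawer is pulled fully open (value of joint drawer above 0.15 m), for 0.2 s.
2. the knob is held at the third click stop, drawer still open (value of joint cover between 1.058 and 1.298 rad and value of joint drawer above 0.15 m and contact force between the fingers and knob above 2 N and distance between the grasp point and knob_grip below 0.035 m), for 0.3 s.
At the end, for the whole second after the job is handed in: The drawer is out by more than 150 of its 165 mm, the cover stands at the third click stop (within 0.12 rad, 7 degrees) and is still, and the gripper is still holding the knob (more than 2 N of finger contact, grasp point within 35 mm of the knob's grip point) (all of step 2 and velocity of joint cover between -0.1 and 0.1 rad/s and velocity of joint drawer between -0.02 and 0.02 m/s); the arm keeps its last pose, push and grip.
It fails at once if the knob runs on past the third stop over the next click (value of joint cover above 1.43 rad).
It fails at once if a bystander is pushed or knocked more than 30 mm from its place (distance of any of straw_rack, medium_bottle, dish, timer, forceps, syringe, pipettor from where it was at the start of the episode above 0.03 m).
It also fails if it takes over 51 s, if anything falls off the work surface, if the arm or the gripper's body presses on something with over 40 N, if the wrist force passes 120 N, or if a joint passes its speed limit or range.

## Working session

There is one attempt and no reset: what is moved stays moved. The work goes in short steps, Python scripts to look and compute and a tool call to move; the robot and the scene stay as the last step left them, time stands still between calls to the robot, and variables do not carry over. Pictures are saved under pics/ and viewed, and the job is handed in when it is done.

Besides the shell and the picture viewer there is one more tool, called after "Call:" as name(argument=value, ...) on one line, values as JSON. send_rows: Moves the arm, as the interface text tells. Its arguments: {"type":"object","properties":{"commands":{"type":"array"}},"required":["commands"]}

```bash
mkdir -p pics
python3 - <<'E'
from cell import manip
import cv2,numpy as np
s=manip.observe()
for k,v in s.items(): print(k,np.round(v,3))
for n in["scene","side","wrist"]:
    c=manip.read_camera(n); cv2.imwrite(f"pics/{n}0.png",c["pixels"][:,:,::-1]); np.savez(f"pics/{n}0.npz",**c)
    print(n,c["mtx"].round(1).tolist(),c["R"].round(3).tolist(),c["t"].round(3).tolist())
E
```

```text
time 0.0
q [ 1.089  0.264 -0.049  1.259 -0.     1.416]
qd [-0.002 -0.    -0.001 -0.001 -0.    -0.001]
effort [ 2.0000e-03 -6.3762e+01  3.8457e+01  1.4000e-02 -0.0000e+00 -0.0000e+00]
ee_pos [0.168 0.497 0.303]
orientation [-5.110e-01 -3.099e+00  2.000e-03]
ft_force [-0.318 -0.953 -0.147]
ft_torque [ 0.053 -0.037 -0.025]
width 0.085
scene [[521.7, 0.0, 261.1], [0.0, 521.7, 213.8], [0.0, 0.0, 1.0]] [[0.87, 0.492, -0.008], [0.414, -0.741, -0.529], [-0.266, 0.457, -0.849]] [-0.488, -0.198, 1.64]
side [[387.2, 0.0, 282.6], [0.0, 387.2, 204.9], [0.0, 0.0, 1.0]] [[0.916, -0.402, 0.007], [-0.241, -0.565, -0.789], [0.321, 0.721, -0.614]] [-0.523, 0.197, 0.861]
wrist [[325.2, 0.0, 280.6], [0.0, 325.2, 205.0], [0.0, 0.0, 1.0]] [[0.322, 0.947, -0.001], [0.898, -0.305, 0.317], [0.3, -0.103, -0.948]] [-0.524, -0.041, 0.381]
```

View pics/scene0.png

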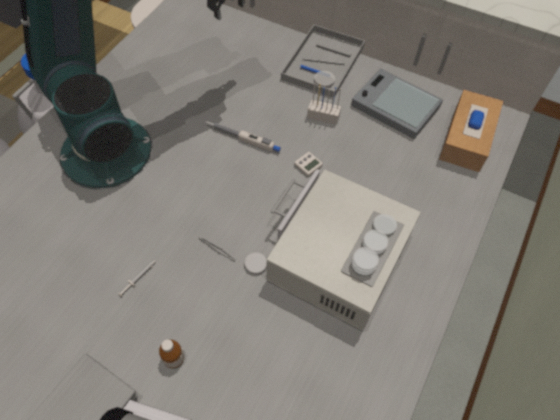

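View pics/side0.png

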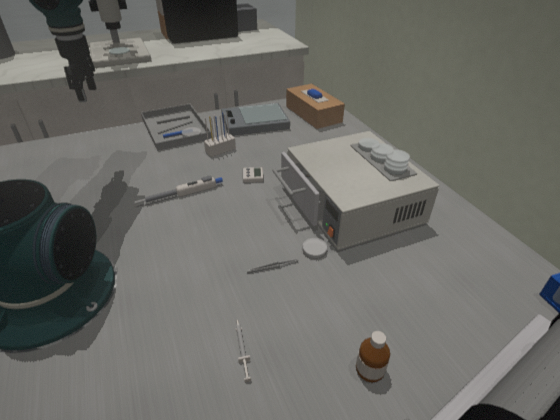

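View pics/wrist0.png

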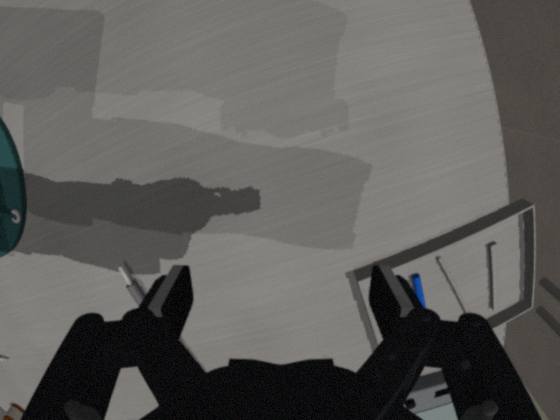

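The scene view shows the warmer's top, corners at about (322,172), (418,215), (362,320) and (270,262), with the handle bar near (290,205). The side view shows the same drawer front and handle at about (295,185). The arm is clear, and the pipettor, timer, forceps and dish lie in front of the warmer. Next I'll measure the warmer from the range data.

```bash
cat > h.py <<'E'
import numpy as np,cv2
def cloud(c):
    K=c["mtx"];z=c["range_z"].astype(float);v,u=np.mgrid[:z.shape[0],:z.shape[1]]
    P=np.stack([(u-K[0,2])/K[0,0]*z,(v-K[1,2])/K[1,1]*z,z],-1)
    W=(P-c["t"])@c["R"]; W[z<=0]=np.nan
    return W
def wray(c,u,v,zp):
    K=c["mtx"];p=np.linalg.inv(K)@np.array([u,v,1.]);d=c["R"].T@p;o=-c["R"].T@c["t"]
    return o+d*(zp-o[2])/d[2]
E
python3 - <<'E'
from h import *
for n in["scene","side"]:
    c=dict(np.load(f"pics/{n}0.npz"));W=cloud(c)
    m=(abs(W[...,2]-.132)<.006)&(W[...,0]>.3)
    m=cv2.morphologyEx(m.astype(np.uint8),cv2.MORPH_OPEN,np.ones((3,3)))
    k,l,st,ce=cv2.connectedComponentsWithStats(m)
    i=1+np.argmax(st[1:,4]);print(n,st[i],ce[i])
    P=W[l==i];print("z",np.median(P[:,2]))
    r=cv2.minAreaRect(P[:,:2].astype(np.float32)*1000);print(r,cv2.boxPoints(r).tolist())
    # bench z
    b=(abs(W[...,2])<.02);print("bench",np.median(W[b][:,2]))
E
```

```text
scene [ 268  170  152  142 9705] [338.89057187 237.16795466]
z 0.13224745990050993
((798.61376953125, 14.23272705078125), (323.3106994628906, 280.4279479980469), 89.156494140625) [[656.03515625, -145.34095764160156], [936.4327392578125, -149.46925354003906], [941.1923828125, 173.80641174316406], [660.7947998046875, 177.93470764160156]]
bench 0.00039526740720347844
side [ 288  131  151   81 5498] [354.3352128  173.08512186]
z 0.1335680756071903
((799.0465087890625, 15.060272216796875), (325.00067138671875, 282.3058166503906), 89.18286895751953) [[655.5905151367188, -145.41053771972656], [937.8676147460938, -149.43653869628906], [942.5025024414062, 175.5310821533203], [660.2254028320312, 179.5570831298828]]
bench 0.0016462174491875593
```

Run:
```python
from h import *
from scipy.spatial.transform import Rotation as Ro
o=np.array([.6582,.0167]);a=-.0145
A=np.array([[np.cos(a),-np.sin(a)],[np.sin(a),np.cos(a)]])
for n in["scene","side"]:
    c=dict(np.load(f"pics/{n}0.npz"));W=cloud(c)
    L=W.copy();L[...,:2]=(W[...,:2]-o)@A
    m=(L[...,2]>.085)&(L[...,2]<.125)&(L[...,0]>-.13)&(L[...,0]<-.03)&(abs(L[...,1]-.045)<.075)
    P=L[m];print(n,len(P),np.median(P,0).round(4))
    for y in np.arange(-.015,.11,.02):
        q=P[abs(P[:,1]-y)<.01];print(round(y,3),len(q),np.median(q,0).round(4) if len(q) else "", q[:,0].std() if len(q) else "")
    m=(L[...,2]>.03)&(L[...,2]<.12)&(L[...,0]>-.045)&(L[...,0]<.0)&(abs(L[...,1]-.045)<.1)
    print("front",m.sum(),np.percentile(L[m][:,0],[5,25,50,75,95]).round(4))
    m=(L[...,2]>.119)&(L[...,2]<.128)&(L[...,0]>-.045)&(L[...,0]<.0)&(abs(L[...,1]-.045)<.1)
    print("frontedge",m.sum(),np.percentile(L[m][:,0],[5,25,50,75,95]).round(4) if m.any() else "")
s=np.load
from cell import manip
st=manip.observe();print(Ro.from_rotvec(st["orientation"]).as_matrix().round(3))
```

```text
scene 215 [-0.0595  0.0406  0.1055]
-0.015 54 [-0.0504 -0.012   0.1051] 0.010973672019121765
0.005 28 [-0.0614  0.0068  0.1063] 0.002977856403575875
0.025 20 [-0.0609  0.028   0.1064] 0.00276847631098508
0.045 23 [-0.0618  0.0445  0.1048] 0.002797046238286322
0.065 24 [-0.061   0.0666  0.1057] 0.0028078909884936753
0.085 28 [-0.06    0.0903  0.1054] 0.009373289300620556
0.105 38 [-0.0516  0.0996  0.1055] 0.010994305127345966
front 231 [-0.0409 -0.0182 -0.0093 -0.0087 -0.008 ]
frontedge 275 [-0.0195 -0.0167 -0.0137 -0.0109 -0.0088]
side 185 [-0.0623  0.035   0.107 ]
-0.015 55 [-0.0528 -0.013   0.1064] 0.011515258844304698
0.005 18 [-0.0645  0.0052  0.1075] 0.002284035368268655
0.025 20 [-0.0655  0.0233  0.1076] 0.002783219612683093
0.045 17 [-0.0652  0.0455  0.1067] 0.002206746377458627
0.065 17 [-0.065   0.0643  0.1074] 0.0025522861757740238
0.085 21 [-0.0647  0.0861  0.1069] 0.007627262994038896
0.105 37 [-0.0499  0.098   0.1073] 0.011539371365230063
front 818 [-0.0277 -0.0212 -0.0207 -0.0203 -0.0195]
frontedge 223 [-0.0211 -0.02   -0.0176 -0.0139 -0.0108]
[[-0.947  0.321 -0.   ]
 [ 0.321  0.947 -0.001]
 [ 0.    -0.001 -1.   ]]
```

Run:
```python
import cv2
a=cv2.imread("pics/scene0.png")[140:320,190:430];cv2.imwrite("pics/sc_c.png",cv2.resize(a,None,fx=3,fy=3,interpolation=2))
```

```text
(no output)
```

View pics/sc_c.png

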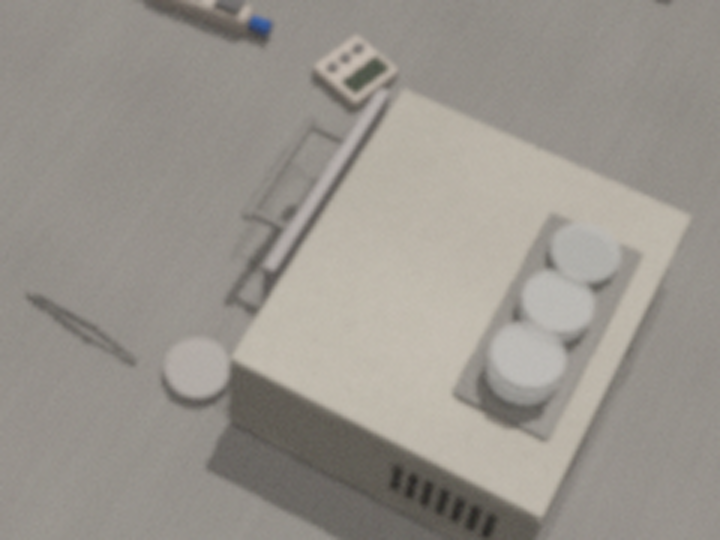

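The crop shows the drawer slightly ajar: bar centre at about world (0.596, 0.063), drawer front out about 9 mm. I'll write a small row calculator and go above the handle.

```bash
cat > plan.py <<'E'
import sys,numpy as np
from scipy.spatial.transform import Rotation as Ro
from cell import manip
# usage: x y z yaw_of_tool_y_deg n  -> constant-rate world path, rows in tool axes
def plan(x,y,z,yaw,n):
    s=manip.observe();p=np.array(s["ee_pos"]);R=Ro.from_rotvec(s["orientation"])
    a=np.radians(yaw);Y=np.array([np.cos(a),np.sin(a),0]);Z=np.array([0,0,-1.]);X=np.cross(Y,Z)
    T=Ro.from_matrix(np.stack([X,Y,Z],1));rv=(R.inv()*T).as_rotvec()
    d=(np.array([x,y,z])-p)/n
    print("now",p.round(4),"yaw",np.degrees(np.arctan2(*R.as_matrix()[[1,0],1])).round(2),"t",s["time"],"F",np.round(s["ft_force"],1),"w",round(float(s["width"]),4))
    for i in range(n):
        Ri=R*Ro.from_rotvec(rv*i/n); print(np.r_[rv/n,Ri.inv().apply(d)].round(4).tolist())
if __name__=="__main__":
    a=[float(v) for v in sys.argv[1:]];plan(*a[:4],int(a[4]))
E
python3 plan.py 0.596 0.063 0.25 -0.83 18
```

```text
now [0.1685 0.4971 0.3035] yaw 71.28 t 0.15 F [ 0.2 -0.8  0.4] w 0.0855
[-0.0, 0.0, 0.0699, -0.0302, -0.0152, 0.003]
[-0.0, 0.0, 0.0699, -0.0312, -0.0131, 0.003]
[-0.0, 0.0, 0.0699, -0.0321, -0.0109, 0.003]
[-0.0, 0.0, 0.0699, -0.0327, -0.0086, 0.003]
[-0.0, 0.0, 0.0699, -0.0333, -0.0063, 0.003]
[-0.0, 0.0, 0.0699, -0.0336, -0.0039, 0.003]
[-0.0, 0.0, 0.0699, -0.0338, -0.0016, 0.003]
[-0.0, 0.0, 0.0699, -0.0338, 0.0008, 0.003]
[-0.0, 0.0, 0.0699, -0.0337, 0.0031, 0.003]
[-0.0, 0.0, 0.0699, -0.0334, 0.0055, 0.003]
[-0.0, 0.0, 0.0699, -0.0329, 0.0078, 0.003]
[-0.0, 0.0, 0.0699, -0.0323, 0.0101, 0.003]
[-0.0, 0.0, 0.0699, -0.0315, 0.0123, 0.003]
[-0.0, 0.0, 0.0699, -0.0306, 0.0145, 0.003]
[-0.0, 0.0, 0.0699, -0.0295, 0.0166, 0.003]
[-0.0, 0.0, 0.0699, -0.0283, 0.0186, 0.003]
[-0.0, 0.0, 0.0699, -0.0269, 0.0206, 0.003]
[-0.0, 0.0, 0.0699, -0.0254, 0.0224, 0.003]
```

Call:
send_rows(commands=[[0, 0, 0.07, -0.03, -0.015, 0.003, 0], [0, 0, 0.07, -0.031, -0.013, 0.003, 0], [0, 0, 0.07, -0.032, -0.011, 0.003, 0], [0, 0, 0.07, -0.033, -0.009, 0.003, 0], [0, 0, 0.07, -0.033, -0.006, 0.003, 0], [0, 0, 0.07, -0.034, -0.004, 0.003, 0], [0, 0, 0.07, -0.034, -0.002, 0.003, 0], [0, 0, 0.07, -0.034, 0.001, 0.003, 0], [0, 0, 0.07, -0.034, 0.003, 0.003, 0], [0, 0, 0.07, -0.033, 0.005, 0.003, 0]])

```text
time: 0.98
ee_pos: [0.4079, 0.2457, 0.2708]
orientation: [-1.57, -2.72, 0.002]
ft_force: [0.2, 1.1, 0.4]
width: 0.0425
```

```bash
python3 plan.py 0.596 0.063 0.25 -0.83 10
```

```text
now [0.4079 0.2457 0.2708] yaw 30.02 t 0.9833 F [0.2 1.1 0.4] w 0.0425
[-0.0002, -0.0, 0.0538, -0.0252, 0.0072, 0.002]
[-0.0002, -0.0, 0.0538, -0.0248, 0.0085, 0.002]
[-0.0002, -0.0, 0.0538, -0.0243, 0.0098, 0.0021]
[-0.0002, -0.0, 0.0538, -0.0238, 0.0111, 0.0021]
[-0.0002, -0.0, 0.0538, -0.0231, 0.0124, 0.0021]
[-0.0002, -0.0, 0.0538, -0.0224, 0.0136, 0.0021]
[-0.0002, -0.0, 0.0538, -0.0217, 0.0148, 0.0021]
[-0.0002, -0.0, 0.0538, -0.0208, 0.0159, 0.0021]
[-0.0002, -0.0, 0.0538, -0.0199, 0.017, 0.0021]
[-0.0002, -0.0, 0.0538, -0.019, 0.0181, 0.0021]
```

Call:
send_rows(commands=[[0, 0, 0.054, -0.025, 0.007, 0.002, 0], [0, 0, 0.054, -0.025, 0.0085, 0.002, 0], [0, 0, 0.054, -0.024, 0.01, 0.002, 0], [0, 0, 0.054, -0.024, 0.011, 0.002, 0], [0, 0, 0.054, -0.023, 0.0125, 0.002, 0], [0, 0, 0.054, -0.0225, 0.0135, 0.002, 0], [0, 0, 0.054, -0.022, 0.015, 0.002, 0], [0, 0, 0.054, -0.021, 0.016, 0.002, 0], [0, 0, 0.054, -0.02, 0.017, 0.002, 0], [0, 0, 0.054, -0.019, 0.018, 0.002, 0]])

```text
time: 1.82
ee_pos: [0.601, 0.0458, 0.2473]
orientation: [-2.273, -2.164, 0.007]
ft_force: [-0.4, 0.6, 0.1]
width: 0.0428
```

```bash
python3 plan.py 0.596 0.063 0.154 -0.83 6
python3 - <<'E'
from cell import manip
import cv2,numpy as np
c=manip.read_camera("wrist"); cv2.imwrite("pics/w1.png",c["pixels"][:,:,::-1])
E
```

```text
now [0.601  0.0458 0.2473] yaw -2.82 t 1.8167 F [-0.4  0.6  0.1] w 0.0428
[-0.0009, 0.0002, -0.0058, 0.0028, -0.0009, 0.0156]
[-0.0009, 0.0002, -0.0058, 0.0028, -0.0009, 0.0156]
[-0.0009, 0.0002, -0.0058, 0.0028, -0.0009, 0.0156]
[-0.0009, 0.0002, -0.0058, 0.0028, -0.0009, 0.0156]
[-0.0009, 0.0002, -0.0058, 0.0028, -0.0009, 0.0156]
[-0.0009, 0.0002, -0.0058, 0.0028, -0.0009, 0.0156]
```

View pics/w1.png

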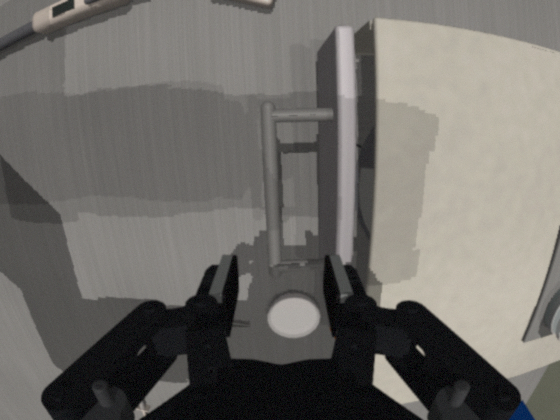

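The wrist view shows the bar from (268,105) to (276,265) lying between the finger columns (237 and 328), with the drawer visibly ajar. Descending.

Call:
send_rows(commands=[[0, 0, -0.007, 0.003, -0.001, 0.014, 0], [0, 0, -0.007, 0.003, -0.001, 0.016, 0], [0, 0, -0.007, 0.003, -0.001, 0.016, 0], [0, 0, -0.006, 0.003, -0.001, 0.014, 0], [0, 0, -0.006, 0.003, -0.001, 0.01, 0], [0, 0, 0, 0.001, 0, 0.005, 0]])

```text
time: 2.37
ee_pos: [0.6011, 0.0558, 0.1671]
orientation: [-2.25, -2.189, 0.008]
ft_force: [0.6, 0.0, -0.4]
width: 0.0428
```

```bash
python3 plan.py 0.596 0.063 0.152 -0.83 3
python3 - <<'E'
from cell import manip
import cv2,numpy as np
for n in["wrist","side"]:
  c=manip.read_camera(n); cv2.imwrite(f"pics/{n}2.png",c["pixels"][:,:,::-1])
E
```

```text
now [0.6011 0.0558 0.1671] yaw -1.57 t 2.3667 F [ 0.6  0.  -0.4] w 0.0428
[-0.0017, 0.0008, -0.0043, 0.0024, -0.0017, 0.005]
[-0.0017, 0.0008, -0.0043, 0.0024, -0.0017, 0.005]
[-0.0017, 0.0008, -0.0043, 0.0024, -0.0017, 0.005]
```

View pics/wrist2.png

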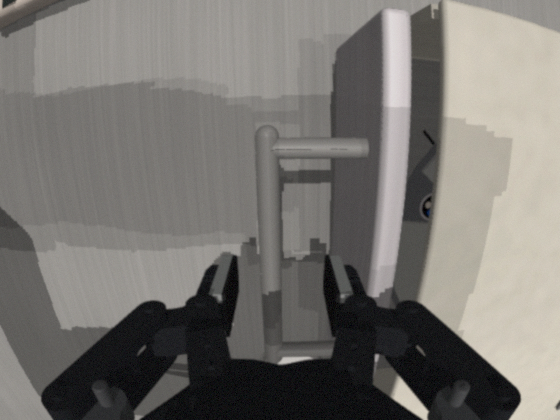

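The bar (column ~270) is between the fingers and about 5 mm off centre, towards -x. I'll correct that, descend and close.

Call:
send_rows(commands=[[0, 0, -0.005, 0.003, -0.002, 0.006, 0], [0, 0, -0.005, 0.003, -0.002, 0.006, 0], [0, 0, -0.005, 0.003, -0.002, 0.006, 0], [0, 0, 0, 0, -0.001, 0.004, 0], [0, 0, 0, 0, 0, 0, 1], [0, 0, 0, 0, 0, 0, 1], [0, 0, 0, 0, 0, 0, 1], [0, 0, 0, 0, 0, 0, 1], [0, 0, 0, 0, 0, 0, 1], [0, 0, 0, 0, 0, 0, 1]])

```text
time: 3.3
ee_pos: [0.6018, 0.0633, 0.1554]
orientation: [2.22, 2.19, 0.014]
ft_force: [-1.9, -1.5, 6.8]
width: 0.0079
```

```bash
python3 plan.py 0.436 0.065 0.150 -0.83 10
```

```text
now [0.6018 0.0633 0.1554] yaw -0.77 t 3.3 F [-1.9 -1.5  6.8] w 0.0079
[0.0022, 0.001, 0.0001, -0.0, -0.0166, 0.0002]
[0.0022, 0.001, 0.0001, -0.0001, -0.0166, 0.0002]
[0.0022, 0.001, 0.0001, -0.0001, -0.0166, 0.0002]
[0.0022, 0.001, 0.0001, -0.0001, -0.0166, 0.0003]
[0.0022, 0.001, 0.0001, -0.0001, -0.0166, 0.0003]
[0.0022, 0.001, 0.0001, -0.0001, -0.0166, 0.0004]
[0.0022, 0.001, 0.0001, -0.0001, -0.0166, 0.0004]
[0.0022, 0.001, 0.0001, -0.0001, -0.0166, 0.0004]
[0.0022, 0.001, 0.0001, -0.0001, -0.0166, 0.0005]
[0.0022, 0.001, 0.0001, -0.0001, -0.0166, 0.0005]
```

Run:
```python
from cell import manip
import cv2,numpy as np
for n in["wrist","side"]:
  c=manip.read_camera(n); cv2.imwrite(f"pics/{n}3.png",c["pixels"][:,:,::-1])
  if n=="side": a=c["pixels"][100:260,230:390,::-1];cv2.imwrite("pics/side3c.png",cv2.resize(a,None,fx=3.5,fy=3.5))
```

```text
(no output)
```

View pics/wrist3.png

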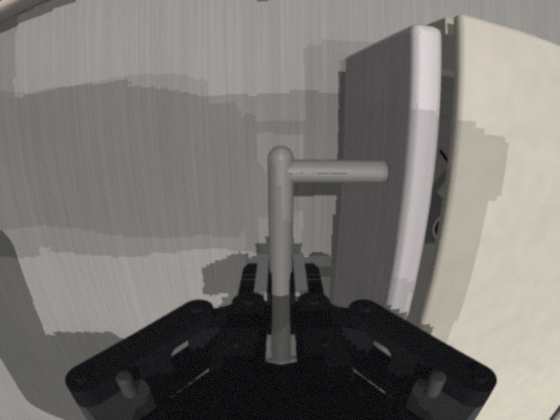

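View pics/side3c.png

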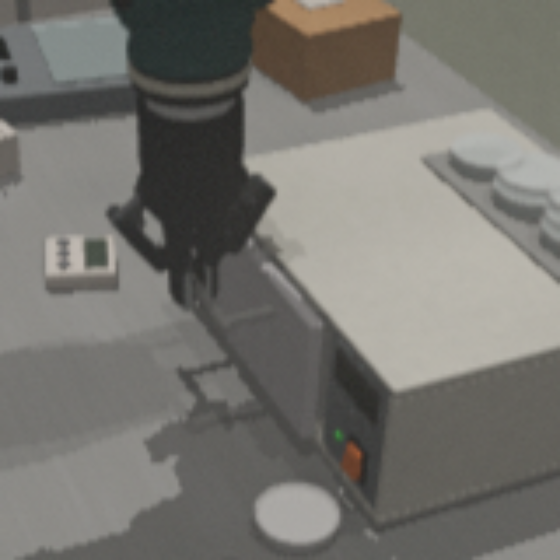

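The bar is held squarely between the pads (column ~281 in the wrist view). Pulling.

Call:
send_rows(commands=[[0, 0, 0, 0, -0.008, 0, 1], [0, 0, 0, 0, -0.014, 0, 1], [0, 0, 0, 0, -0.016, 0, 1], [0, 0, 0, 0, -0.016, 0, 1], [0, 0, 0, 0, -0.016, 0, 1], [0, 0, 0, 0, -0.016, 0, 1], [0, 0, 0, 0, -0.016, 0, 1], [0, 0, 0, 0, -0.014, 0, 1], [0, 0, 0, 0, -0.01, 0, 1], [0, 0, 0, 0, -0.006, 0, 1]])

```text
time: 4.23
ee_pos: [0.4768, 0.0648, 0.1554]
orientation: [2.206, 2.177, 0.043]
ft_force: [3.6, -1.8, 0.6]
width: 0.0078
```

```bash
python3 plan.py 0.436 0.065 0.155 -0.83 1
```

```text
now [0.4768 0.0648 0.1554] yaw -0.76 t 4.2333 F [ 3.6 -1.8  0.6] w 0.0078
[0.0495, 0.0097, 0.0009, -0.0003, -0.0408, -0.0017]
```

Call:
send_rows(commands=[[0.008, 0, 0, 0, -0.008, 0, 1], [0.008, 0, 0, 0, -0.008, 0, 1], [0.008, 0, 0, 0, -0.007, 0, 1], [0.008, 0, 0, 0, -0.006, 0, 1], [0.008, 0, 0, 0, -0.005, 0, 1], [0, 0, 0, 0, -0.004, 0, 1]])

```text
time: 4.73
ee_pos: [0.4399, 0.0652, 0.1554]
orientation: [2.224, 2.194, 0.005]
ft_force: [4.0, -1.8, 3.7]
width: 0.0078
```

```bash
python3 plan.py 0.436 0.065 0.155 -0.83 1
```

```text
now [0.4399 0.0652 0.1554] yaw -0.78 t 4.7333 F [ 4.  -1.8  3.7] w 0.0078
[0.0145, 0.0098, 0.0008, -0.0003, -0.0039, 0.0003]
```

Close to the stop. A few gentle rows until it is felt.

Call:
send_rows(commands=[[0.003, 0, 0, 0, -0.004, 0, 1], [0.003, 0, 0, 0, -0.004, 0, 1], [0, 0, 0, 0, -0.004, 0, 1], [0, 0, 0, 0, -0.004, 0, 1]])

```text
time: 5.07
ee_pos: [0.4374, 0.0652, 0.1556]
orientation: [2.215, 2.184, 0.03]
ft_force: [29.2, -0.0, -24.9]
width: 0.0078
```

Run:
```python
from cell import manip
import cv2,numpy as np
print(manip.observe()["ft_force"])
for n in["scene","side"]:
  c=manip.read_camera(n); cv2.imwrite(f"pics/{n}4.png",c["pixels"][:,:,::-1]); np.savez(f"pics/{n}4.npz",**c)
```

```text
[ 29.20768087  -0.03263329 -24.92874048]
```

View pics/scene4.png

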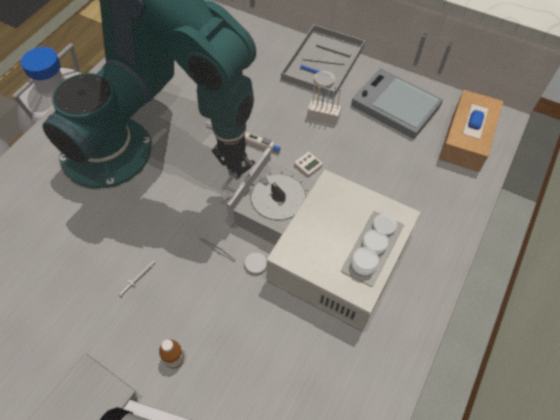

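The drawer is at its stop (force rose to 29 N), and the knob is visible at (278,190). Releasing and rising.

Call:
send_rows(commands=[[0, 0, 0, 0, 0.002, 0, 0], [0, 0, 0, 0, 0, 0, 0], [0, 0, 0, 0, 0, 0, 0], [0, 0, 0, 0, 0, 0, 0], [-0.01, 0, 0, 0, 0, -0.01, 0], [0, 0, 0, 0, 0, -0.02, 0], [0, 0, 0, 0, 0, -0.025, 0], [0, 0, 0, 0, 0, -0.025, 0], [0, 0, 0, 0, 0, -0.025, 0], [0, 0, 0, 0, 0, -0.02, 0]])

```text
time: 6.0
ee_pos: [0.4267, 0.0668, 0.2825]
orientation: [2.218, 2.187, 0.026]
ft_force: [-0.2, -0.1, 0.2]
width: 0.0427
```

Run:
```python
from cell import manip
import cv2,numpy as np
from h import *
s=manip.observe();print(s["ee_pos"],s["orientation"])
c=manip.read_camera("wrist"); cv2.imwrite("pics/wrist5.png",c["pixels"][:,:,::-1]); np.savez("pics/wrist5.npz",**c)
for n in["scene","side"]:
  c=manip.read_camera(n); np.savez(f"pics/{n}5.npz",**c);cv2.imwrite(f"pics/{n}5.png",c["pixels"][:,:,::-1])
  W=cloud(c)
  m=(abs(W[...,0]-.576)<.05)&(abs(W[...,1]-.063)<.05)&(W[...,2]>.1)&(W[...,2]<.128)&(c["pixels"].max(2)<70)
  P=W[m]; print(n,m.sum(),P.mean(0).round(4),P.min(0).round(3),P.max(0).round(3)); 
  t=P[P[:,2]>.117][:,:2]
  if len(t)>4: print("top",len(t),t.mean(0),cv2.minAreaRect((t*1000).astype(np.float32)))
  a=c["pixels"][100:270,190:390,::-1] if n=="side" else c["pixels"][130:270,200:350,::-1]
  cv2.imwrite(f"pics/{n}5c.png",cv2.resize(a,None,fx=4 if n=="scene" else 3.5,fy=4 if n=="scene" else 3.5,interpolation=2))
```

```text
[0.42667093 0.06684768 0.28248584] [2.21821979 2.18742795 0.02647335]
scene 87 [0.5833 0.0552 0.1149] [0.559 0.046 0.1  ] [0.603 0.065 0.126]
top 41 [0.58501897 0.05593043] ((583.4403686523438, 57.022457122802734), (9.049531936645508, 39.10603332519531), 68.32225036621094)
side 146 [0.5782 0.0566 0.1131] [0.556 0.045 0.1  ] [0.6   0.069 0.127]
top 52 [0.57948144 0.05684411] ((578.579833984375, 58.351341247558594), (10.547477722167969, 44.53298568725586), 65.75260162353516)
```

View pics/wrist5.png

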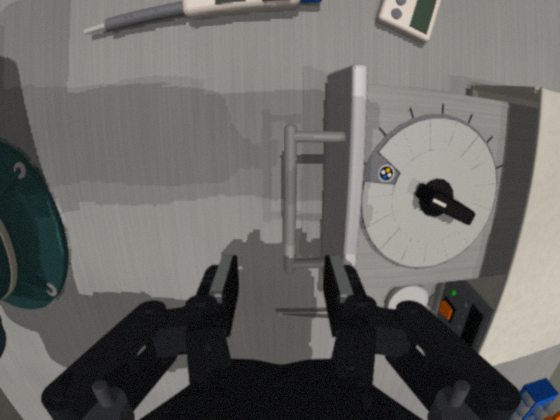

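View pics/scene5c.png

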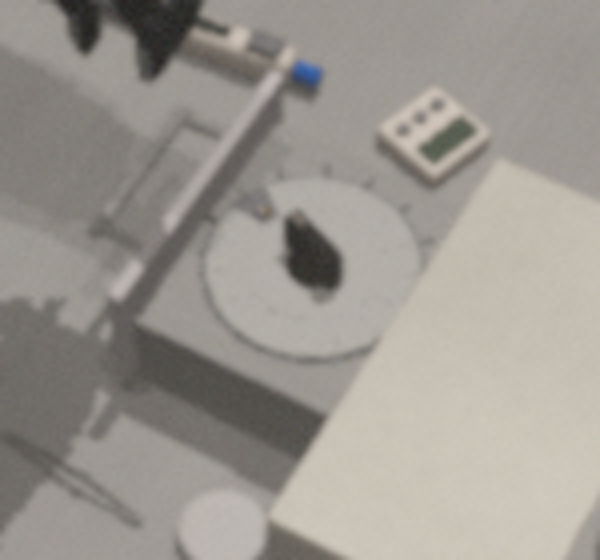

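View pics/side5c.png

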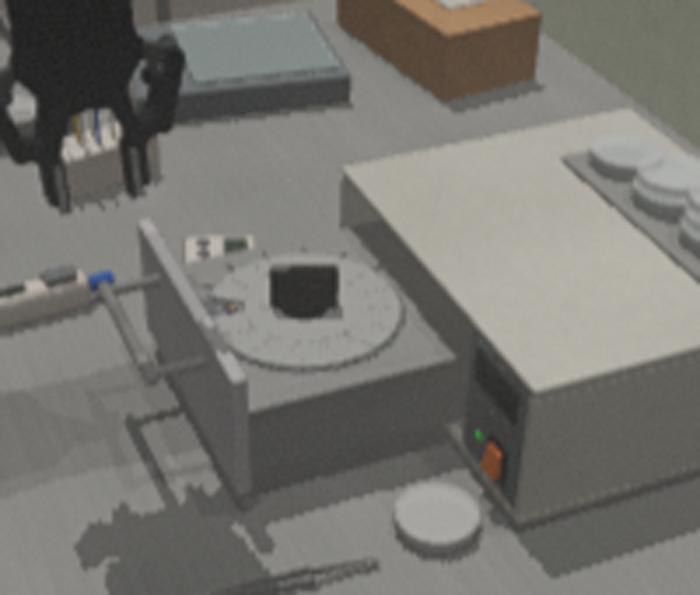

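The wrist view shows the cover centred at about (430,195). Its window is at (385,172) and the knob's white-line end points to the window, about 23° clockwise of closed, which suggests stop 1. I'll move above the knob with the jaws across it, then measure again.

```bash
python3 plan.py 0.576 0.063 0.25 66.7 12
python3 - <<'E'
from h import *
c=dict(np.load("pics/wrist5.npz"))
K=c["mtx"]
def fr(u,v,zp):
    x=np.array([u-K[0,2],v-K[1,2]])/K[0,0];r=np.hypot(*x)
    d=c["R"].T@np.r_[x/r*np.sin(r),np.cos(r)];o=-c["R"].T@c["t"];return o+d*(zp-o[2])/d[2]
print(-c["R"].T@c["t"])
# cover: light-coloured; use range for height mask with fisheye projection
g=cv2.cvtColor(c["pixels"],cv2.COLOR_RGB2GRAY)
pts=np.array([fr(u,v,.0865) for u,v in [(362,190),(497,180),(440,115),(415,268)]]);print(pts.round(4))
print("window",fr(385,172,.0865),"knobtail top",fr(470,214,.1225), "front end top", fr(418,193,.1225))
E
```

```text
now [0.4275 0.0668 0.2818] yaw -0.79 t 6.15 F [ 1.1 -0.2  0.1] w 0.0426
[0.0021, 0.0021, -0.0982, -0.0001, 0.0123, 0.003]
[0.0021, 0.0021, -0.0982, -0.0013, 0.0122, 0.003]
[0.0021, 0.0021, -0.0982, -0.0025, 0.012, 0.003]
[0.0021, 0.0021, -0.0982, -0.0037, 0.0117, 0.003]
[0.0021, 0.0021, -0.0982, -0.0048, 0.0113, 0.0029]
[0.0021, 0.0021, -0.0982, -0.0059, 0.0108, 0.0029]
[0.0021, 0.0021, -0.0982, -0.007, 0.0102, 0.0029]
[0.0021, 0.0021, -0.0982, -0.0079, 0.0094, 0.0028]
[0.0021, 0.0021, -0.0982, -0.0088, 0.0086, 0.0028]
[0.0021, 0.0021, -0.0982, -0.0096, 0.0077, 0.0028]
[0.0021, 0.0021, -0.0982, -0.0104, 0.0067, 0.0027]
[0.0021, 0.0021, -0.0982, -0.011, 0.0057, 0.0027]
[0.42546609 0.1482864  0.35228166]
[[ 0.5038  0.0694  0.0865]
 [ 0.6525  0.0787  0.0865]
 [ 0.5754  0.1384  0.0865]
 [ 0.5679 -0.0137  0.0865]]
window [0.52419639 0.08560616 0.0865    ] knobtail top [0.59659516 0.05723015 0.1225    ] front end top [0.5409088  0.07702289 0.1225    ]
```

The cover centre comes out at (0.577, 0.0625), matching the drawer geometry. The window sits 23° clockwise, so this is stop 1.

Call:
send_rows(commands=[[0.002, 0.002, -0.098, 0, 0.012, 0.003, 0], [0.002, 0.002, -0.098, -0.001, 0.012, 0.003, 0], [0.002, 0.002, -0.098, -0.0025, 0.012, 0.003, 0], [0.002, 0.002, -0.098, -0.0035, 0.012, 0.003, 0], [0.002, 0.002, -0.098, -0.005, 0.011, 0.003, 0], [0.002, 0.002, -0.098, -0.006, 0.011, 0.003, 0], [0.002, 0.002, -0.098, -0.007, 0.01, 0.003, 0], [0.002, 0.002, -0.098, -0.008, 0.0095, 0.003, 0], [0.002, 0.002, -0.098, -0.009, 0.0085, 0.003, 0], [0.002, 0.002, -0.098, -0.0095, 0.0075, 0.003, 0]])

```text
time: 6.98
ee_pos: [0.5472, 0.0663, 0.2473]
orientation: [-0.868, -3.013, -0.001]
ft_force: [-0.6, -0.0, 0.8]
width: 0.0426
```

```bash
python3 plan.py 0.577 0.0625 0.25 66.7 4
```

```text
now [0.5472 0.0663 0.2473] yaw 57.84 t 6.9833 F [-0.6 -0.   0.8] w 0.0426
[-0.0002, -0.0016, -0.0386, -0.0068, 0.0032, -0.0007]
[-0.0002, -0.0016, -0.0386, -0.0069, 0.0029, -0.0007]
[-0.0002, -0.0016, -0.0386, -0.007, 0.0026, -0.0007]
[-0.0002, -0.0016, -0.0386, -0.0071, 0.0024, -0.0007]
```

Call:
send_rows(commands=[[0, -0.002, -0.039, -0.007, 0.003, 0, 0], [0, -0.002, -0.039, -0.007, 0.003, 0, 0], [0, -0.002, -0.039, -0.007, 0.0025, 0, 0], [0, -0.002, -0.035, -0.007, 0.0025, 0, 0], [0, 0, 0, 0, 0, 0, 0]])

```text
time: 7.4
ee_pos: [0.5769, 0.0625, 0.2412]
orientation: [-0.614, -3.073, 0.004]
ft_force: [0.5, -0.5, 0.6]
width: 0.0426
```

```bash
python3 plan.py 0.577 0.0625 0.1645 66.7 6;python3 - <<'E'
from cell import manip
import cv2,numpy as np
from h import *
c=manip.read_camera("wrist"); cv2.imwrite("pics/wrist6.png",c["pixels"][:,:,::-1]); np.savez("pics/wrist6.npz",**c)
E
```

```text
now [0.5769 0.0625 0.2412] yaw 67.41 t 7.4 F [ 0.5 -0.5  0.6] w 0.0426
[-0.0007, -0.0012, 0.0021, -0.0001, 0.0001, 0.0128]
[-0.0007, -0.0012, 0.0021, -0.0001, 0.0, 0.0128]
[-0.0007, -0.0012, 0.0021, -0.0001, 0.0, 0.0128]
[-0.0007, -0.0012, 0.0021, -0.0001, 0.0, 0.0128]
[-0.0007, -0.0012, 0.0021, -0.0001, 0.0, 0.0128]
[-0.0007, -0.0012, 0.0021, -0.0, 0.0, 0.0128]
```

View pics/wrist6.png

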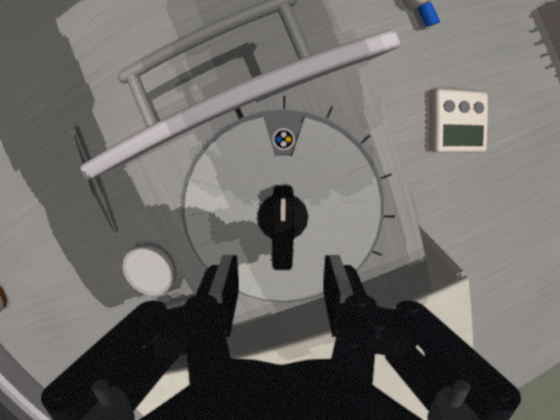

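The wrist view confirms stop 1: the window (284,140) lines up with the first tick (284,100) after the thick closed tick (239,113). The knob (column 283) is vertical in the image and centred between the fingers. Descending and gripping.

Call:
send_rows(commands=[[0, -0.001, 0.002, 0, 0, 0.012, 0], [0, -0.001, 0.002, 0, 0, 0.014, 0], [0, -0.001, 0.002, 0, 0, 0.014, 0], [0, -0.001, 0.002, 0, 0, 0.014, 0], [0, -0.001, 0.002, 0, 0, 0.012, 0], [0, 0, 0.002, 0, 0, 0.008, 0], [0, 0, 0, 0, 0, 0, 0]])

```text
time: 8.03
ee_pos: [0.5701, 0.0631, 0.1627]
orientation: [-0.651, -3.065, 0.007]
ft_force: [-0.4, 0.2, 0.7]
width: 0.0428
```

```bash
python3 plan.py 0.577 0.0625 0.1645 66.7 1
```

```text
now [0.5701 0.0631 0.1627] yaw 66.02 t 8.0333 F [-0.4  0.2  0.7] w 0.0428
[-0.0061, -0.0075, -0.012, -0.0065, 0.0023, -0.0019]
```

Call:
send_rows(commands=[[-0.002, -0.003, -0.004, -0.003, 0.001, -0.001, 0], [-0.002, -0.003, -0.004, -0.003, 0.001, -0.001, 0], [0, 0, 0, -0.001, 0, 0, 0]])

```text
time: 8.28
ee_pos: [0.5772, 0.0622, 0.1657]
orientation: [-0.64, -3.074, 0.002]
ft_force: [-0.3, -0.2, 1.2]
width: 0.0425
```

```bash
python3 plan.py 0.577 0.0625 0.1645 66.7 1
```

```text
now [0.5772 0.0622 0.1657] yaw 66.46 t 8.2833 F [-0.3 -0.2  1.2] w 0.0425
[-0.0017, -0.0012, -0.0041, 0.0003, 0.0002, 0.0012]
```

Call:
send_rows(commands=[[0, 0, 0, 0, 0, 0, 1], [0, 0, 0, 0, 0, 0, 1], [0, 0, 0, 0, 0, 0, 1], [0, 0, 0, 0, 0, 0, 1], [0, 0, 0, 0, 0, 0, 1], [0, 0, 0, 0, 0, 0, 1], [0, 0, 0, 0, 0, 0, 1]])

```text
time: 8.87
ee_pos: [0.5784, 0.0625, 0.1673]
orientation: [0.64, 3.075, -0.0]
ft_force: [0.4, 0.5, -2.0]
width: 0.0128
```

```bash
python3 plan.py 0.577 0.0625 0.1645 66.7 1;python3 - <<'E'
from cell import manip
import cv2,numpy as np
from h import *
print(manip.observe()["ft_torque"])
c=manip.read_camera("wrist"); cv2.imwrite("pics/wrist7.png",c["pixels"][:,:,::-1])
E
```

```text
now [0.5784 0.0625 0.1673] yaw 66.47 t 8.8667 F [ 0.4  0.5 -2. ] w 0.0128
[0.0002, 0.001, -0.004, 0.0013, -0.0005, 0.0028]
[ 0.00431338 -0.13644726  0.05924062]
```

View pics/wrist7.png

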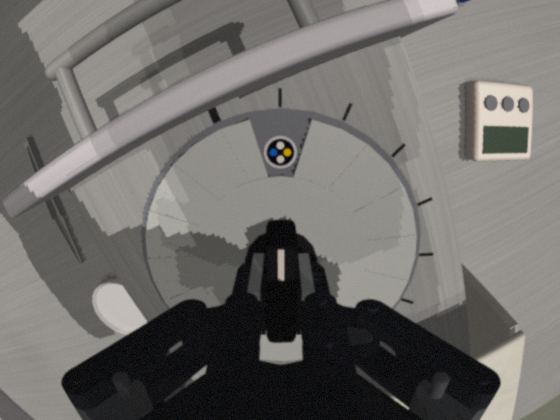

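Knob gripped (width 12.8 mm), window at tick 1. Now I'll turn clockwise slowly, one click at a time, watching yaw and torque.

Call:
send_rows(commands=[[0, 0, 0.05, 0, 0, 0, 1], [0, 0, 0.05, 0, 0, 0, 1], [0, 0, 0.05, 0, 0, 0, 1], [0, 0, 0.05, 0, 0, 0, 1]])

```text
time: 9.25
ee_pos: [0.5784, 0.0625, 0.1673]
orientation: [0.952, 2.993, 0.0]
ft_force: [0.9, 1.6, -2.8]
width: 0.0131
```

```bash
python3 plan.py 0.578 0.0625 0.166 44.2 1; python3 -c "
from cell import manip;print(manip.observe()['ft_torque'])"
```

```text
now [0.5784 0.0625 0.1673] yaw 54.7 t 9.25 F [ 0.9  1.6 -2.8] w 0.0131
[0.0004, 0.001, 0.1832, 0.0003, -0.0002, 0.0013]
[ 0.00375208 -0.07498532  0.09467334]
```

Call:
send_rows(commands=[[0, 0, 0.05, 0, 0, 0, 1], [0, 0, 0.05, 0, 0, 0, 1], [0, 0, 0.05, 0, 0, 0, 1], [0, 0, 0.03, 0, 0, 0, 1], [0, 0, 0, 0, 0, 0, 1]])

```text
time: 9.67
ee_pos: [0.5784, 0.0625, 0.1673]
orientation: [1.235, 2.888, 0.0]
ft_force: [1.2, 0.8, -2.0]
width: 0.0128
```

```bash
python3 plan.py 0.578 0.0625 0.166 44.2 1;python3 - <<'E'
from cell import manip
import cv2,numpy as np
print(manip.observe()["ft_torque"])
c=manip.read_camera("wrist"); cv2.imwrite("pics/wrist8.png",c["pixels"][:,:,::-1])
E
```

```text
now [0.5784 0.0625 0.1673] yaw 43.68 t 9.6667 F [ 1.2  0.8 -2. ] w 0.0128
[0.0005, 0.0009, -0.009, 0.0003, -0.0003, 0.0013]
[-0.01160041 -0.08902604  0.12384548]
```

View pics/wrist8.png

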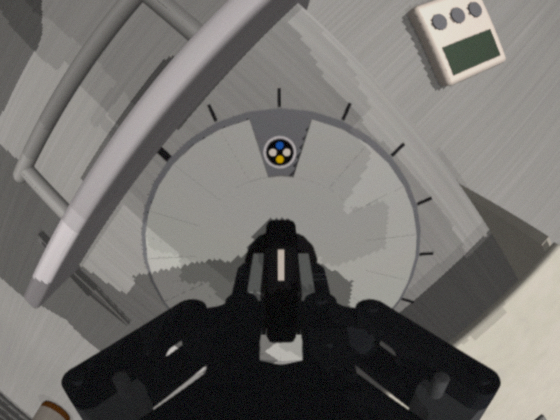

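Stop 2: the window is at the second tick (279,97) after the thick one (163,153), with no slip. One more click, to yaw 21.7°.

Call:
send_rows(commands=[[0, 0, 0.05, 0, 0, 0, 1], [0, 0, 0.05, 0, 0, 0, 1], [0, 0, 0.05, 0, 0, 0, 1], [0, 0, 0.05, 0, 0, 0, 1], [0, 0, 0.05, 0, 0, 0, 1], [0, 0, 0.04, 0, 0, 0, 1]])

```text
time: 10.22
ee_pos: [0.5784, 0.0625, 0.1673]
orientation: [1.64, 2.678, 0.0]
ft_force: [0.7, 0.6, -1.9]
width: 0.0132
```

```bash
python3 plan.py 0.578 0.0625 0.166 21.7 1; python3 -c "
from cell import manip;print(manip.observe()['ft_torque'])"
```

```text
now [0.5784 0.0625 0.1673] yaw 27.05 t 10.2167 F [ 0.7  0.6 -1.9] w 0.0132
[0.0007, 0.0007, 0.0933, 0.0002, -0.0003, 0.0013]
[ 0.06317247 -0.01056003  0.0297841 ]
```

Call:
send_rows(commands=[[0, 0, 0.04, 0, 0, 0, 1], [0, 0, 0.035, 0, 0, 0, 1], [0, 0, 0, 0, 0, 0, 1], [0, 0, 0, 0, 0, 0, 1], [0, 0, 0, 0, 0, 0, 1], [0, 0, 0, 0, 0, 0, 1]])

```text
time: 10.72
ee_pos: [0.5784, 0.0625, 0.1673]
orientation: [1.736, 2.617, 0.001]
ft_force: [1.1, 1.3, -2.1]
width: 0.013
```

```bash
python3 plan.py 0.578 0.0625 0.166 21.7 1;python3 - <<'E'
from cell import manip
import cv2,numpy as np
print(manip.observe()["ft_torque"])
for n in["wrist","scene"]:
  c=manip.read_camera(n); cv2.imwrite(f"pics/{n}9.png",c["pixels"][:,:,::-1])
E
```

```text
now [0.5784 0.0625 0.1673] yaw 22.9 t 10.7167 F [ 1.1  1.3 -2.1] w 0.013
[0.0008, 0.0005, 0.0209, 0.0002, -0.0004, 0.0013]
[ 0.0604072  -0.0017249  -0.18128834]
```

View pics/wrist9.png

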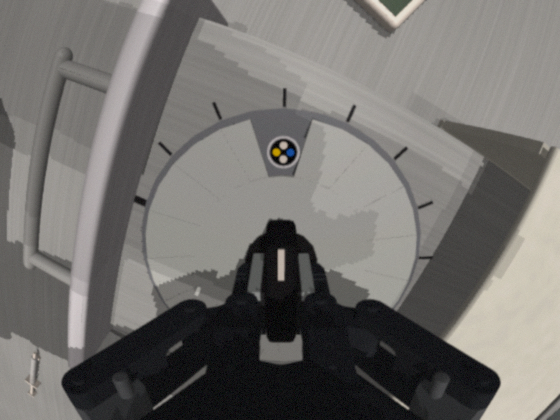

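View pics/scene9.png

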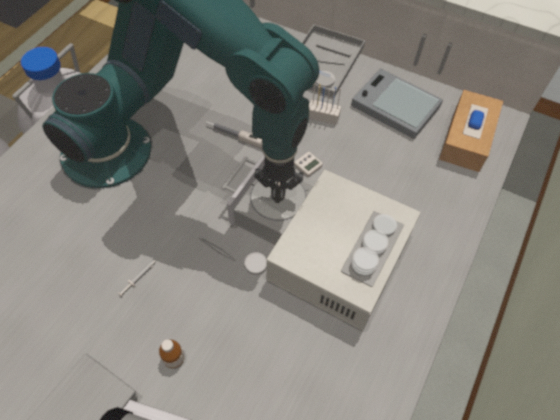

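The window is at the third tick (285,97): the ticks run thick (139,201), (165,149), (217,111), (285,97). The cover is about 1° short of centre, well within tolerance. The drawer is still out and the bystanders look unmoved. I'll let it settle and compare the other views before handing in.

Call:
send_rows(commands=[[0, 0, 0, 0, 0, 0, 1], [0, 0, 0, 0, 0, 0, 1], [0, 0, 0, 0, 0, 0, 1], [0, 0, 0, 0, 0, 0, 1]])

```text
time: 11.15
ee_pos: [0.5784, 0.0624, 0.1673]
orientation: [1.735, 2.618, 0.001]
ft_force: [1.0, 1.6, -2.5]
width: 0.013
```

```bash
python3 plan.py 0.578 0.0625 0.166 21.7 1
python3 - <<'E'
from cell import manip
import numpy as np
s=manip.observe();print(np.abs(s["qd"]).max(),s["ft_torque"])
from h import *
c=manip.read_camera("side");W=cloud(c)
o=np.array([.6582,.0167]);a=-.0145
A=np.array([[np.cos(a),-np.sin(a)],[np.sin(a),np.cos(a)]])
L=W.copy();L[...,:2]=(W[...,:2]-o)@A
m=(L[...,2]>.03)&(L[...,2]<.12)&(L[...,0]>-.2)&(L[...,0]<-.12)&(abs(L[...,1]-.0)<.06)
print("front x pct",np.percentile(L[m][:,0],[5,25,50,75,95]).round(4))
E
```

```text
now [0.5784 0.0624 0.1673] yaw 22.92 t 11.15 F [ 1.   1.6 -2.5] w 0.013
[0.0008, 0.0005, 0.0213, 0.0002, -0.0003, 0.0013]
0.0010251542160167465 [ 0.1243171  -0.01819    -0.14577368]
front x pct [-0.1766 -0.1757 -0.1479 -0.1339 -0.1229]
```

```bash
python3 -c "
from cell import manip;print(manip.hand_in())"
```

```text
the job is handed in; nothing more can be done
None
```

I pulled the drawer open to its stop and turned the knob from stop 1 to the third stop. I then handed the job in at about 11 s of the 51 s allowed, still gripping the knob. No verdict is reported back.

- **Drawer:** the pull force rose to about 29 N at the stop. In the last side view the front face stood at about x = -0.176 m in the warmer frame, which is a travel of about 0.165 m.
- **Cover:** it started at stop 1, with its window on the first tick after the thick closed one. I turned it two clicks, checking against the ticks after each; it never came near the fourth stop. The last wrist picture showed the window on the third tick. The tool angle put it about 1° short, and I left it there because the tolerance is 7°.
- **Hold:** the gripper was at rest with the pads 13 mm apart on the 14 mm bar, and the grasp point was about 3 mm from the knob's grip point. About 0.15 N m of torque about the vertical remained. I had no direct reading of finger contact force.
- **Bystanders:** all those in view in the last scene picture looked unmoved. I checked this by eye and did not measure it; the pipettor was partly hidden by the arm.

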